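# Clip the blue vial insert into the shaker

### The arm

A 7-joint arm with a two-finger parallel gripper is mounted at the origin on a cart in front of the work surface, level with it; the furniture and walls round the work are solid. World frame = base frame: x ahead of the robot, y to its left, z up, the work surface at z = 0. Lengths are in m, angles in degrees, forces in N, time in s.
With the tool pointing down it reaches from about 0.4 to 0.925 m from the base axis. Payload 4.1 kg.
Tool frame: the origin (TCP) lies at the very end of the fingers, on their centre line; the grasp point (between the pads) lies 19 mm behind it; z points along the fingers, y is the line along which they close (so a half turn about z gives the same grasp; the last joint's range is limited). The gripper opens to 85 mm and grips with 20 to 120 N. Pads are 22 mm wide; open, the fingers measure 114 mm over their backs; the gripper's body (76 mm by 85 mm) begins 54 mm behind the grasp point. The pads swing forward as they close: fully open they stand 13 mm farther back than shut.
Start: joints at [-75.172, 22.827, 2.584, 88.041, -1.071, 69.15, -2.905], TCP at [0.228, 0.609, 0.231] pointing down, gripper open.
Joint ranges: [-161.44, 161.44], [-28.35, 127.94], [-78.24, 83.42], [0, 140.83], [-78.03, 258.03], [13.02, 114.36], [-168.23, 168.23]. Speed limits (degrees/s): [147.25, 147.25, 180, 180, 180, 180, 180].

### API

Orientations are given as [roll, pitch, yaw] about the fixed x, y, z axes, in that order (R = Rz(yaw) Ry(pitch) Rx(roll)).
In Python, from cell import manip, cams, job gives the robot as it stands.
- The arm moves only by the tool play_rows, never from a script. Its arguments are lists of equal length, an entry for each row: "jaw": the opening, from 0 (shut) to 1 (fully open); "travel": the shift along the tool's x, y, z in mm, a list of three; "delta_rot": the turn, a rotation vector about the tool's x, y, z in degrees, a list of three. A call has 1 to 12 rows; each row shifts and turns the commanded pose from where the row before left it, along the tool's axes as they then stand; what a row does not reach is not made up. A row lasts 1/12 s, in which the tool goes at most 41.7 mm and 7.16 degrees, less where a joint would pass 70% of its speed; a pose out of reach is approached as far as the arm can. A call is refused whole if a number of a shift passes 41.7 or a number of a turn 7.16, either way. A call with a gripper value outside its range is refused whole. The fingers move at their own pace and stop on an object; "newtons" is the grip in N (left out, the last holds). Time passes only in rows, so rows that do not move let the fingers close. It gives the time, the measured TCP pose, the force, the opening and the grip force at its end, in the units of the state.
- manip.sense(): the state, without advancing time (a new reading comes with each control period).
- cams.get_image(name): name is "scene" or "side" or "wrist"; returns (picture, depth): 420x560x3 uint8, red, green, blue; 420x560 float32, m along the optical axis (not along the pixel's ray), 0 where there is no reading.
- cams.camera_params(name): a dict with "intrinsics" (3x3 intrinsics, pixels), "camera_from_world" (4x4, takes a point from world to camera coordinates); the wrist camera has in their place "hand_eye" (4x4, takes a point from camera to tool coordinates, whose origin is the TCP and whose axes are the flange's). Camera axes: x right, y up, looking along -z (the intrinsics and any distortion apply to the point x, -y, -z); pixel columns grow to the right and rows downward; lengths in m; the calibration is good to about 2 mm. The wrist camera is an equidistant fisheye: a pixel r from the principal point sees the ray r / f radians off the axis. A picture is of the moment at which its call begins: read the wrist's pose just before it. camera_params takes no time and is no camera call.
- job.finish_job(): hands the job in; it is judged then, once.
The state is a dict: "t": time; "q": joint angles; "qd": joint speeds; "effort": joint torques, N m; "tool_pos": TCP position; "tcp_rot": TCP orientation; "wrist_force": force on the tool from outside, world axes, zero at the start; "moment": the same for the moment, N m; "finger_gap": finger opening in m; "finger_force": force on a finger pad.
Only numpy, scipy, OpenCV 4.12 (cv2) and the standard library are available. Lean on these libraries where they do the work, as an engineer would, in place of code of your own. Each camera call takes 0.05 s, during which the arm holds its last target. There are 200 camera calls.

### The job

Fit the blue vial insert into the empty nest on top of the small white shaker: tuck its thin far edge under the steel lip at the back of the nest with the near edge held up, then lower the near edge behind the front wall so that the insert lies flat on the nest floor, and let go. Leave the yellow insert where it is.

Things in the scene. Friction and masses are not known exactly. Their poses are not given: they have to be found in the camera images.
- blue_insert_grip (a point): Centre of the black grip bar on the BLUE insert, the one to fit: a loose flat plate, 110 x 92 x 8 mm (own x, y, z), six holes, 100 to 200 g, lying on the bench, +x away from the robot within 17 degrees. Bar: 62 long (x), 14 wide (y), 18 high, on two posts; this point is 39 mm above the plate's underside, 65 mm from its +x edge, 45 mm from its -x edge, mid-width.
- blue_insert_tongue (a point): Middle of the bottom edge at the +x (far) end of the blue insert; axes as for its grip. The last 28 mm of the plate before this edge is the tongue, only 5 mm thick, which goes under the lip; the opposite, near edge is 110 mm away in -x.
- yellow_insert_grip (a point): Centre of the grip bar of the YELLOW insert, a plate of the same shape and size as the blue one, lying beside it; not to be moved.
- nest_floor (a point): Floor centre of the nest, 40 mm above the bench, on a fixed white shaker; x to the lip (away from the robot, within 15 degrees), z up. Inside x -62..62, y -53..53 mm; front and side walls 8 mm thick, 16 mm high. Steel lip on the back wall overhangs the full width, x 38..62, underside 18 and top 22 mm above the floor; a flare rises from its edge to x 28, 28 mm up.

How it is judged (in metres and radians):
On the way:
1. the tongue of the blue insert is under the lip while its near edge is still held up (insert tilted more than 6 degrees) (x of blue_insert_tongue in the frame of nest_floor between 0.041 and 0.066 m and z of blue_insert_tongue in the frame of nest_floor below 0.016 m and angle between blue_insert_grip's own z axis and vertical above 0.1 rad), for 0.05 s.
At the end, for the whole second after the job is handed in: The blue insert lies flat on the nest floor between the walls (tongue edge within 5 mm of the floor, less than 3 degrees of tilt, within 11 degrees of the nest's direction), its tongue edge at least 5 mm under the lip and within 16 mm of the nest's middle line; it is released (x of blue_insert_tongue in the frame of nest_floor between 0.043 and 0.066 m and y of blue_insert_tongue in the frame of nest_floor between -0.016 and 0.016 m and z of blue_insert_tongue in the frame of nest_floor below 0.005 m and angle between blue_insert_grip's own z axis and vertical below 0.06 rad and angle between the x axis of blue_insert_grip and the x axis of nest_floor, either way round below 0.2 rad); the robot touches nothing.
It fails at once if the yellow insert is moved by more than 20 mm (distance of yellow_insert_grip from where it was at the start of the episode above 0.02 m).
It also fails if it takes over 38 s, if anything falls off the work surface, if the arm or the gripper's body presses on something with over 40 N, if the wrist force passes 120 N, or if a joint passes its speed limit or range.

## Working session

There is one attempt and no reset: what is moved stays moved. The work goes in short steps, Python scripts to look and compute and a tool call to move; the robot and the scene stay as the last step left them, time stands still between calls to the robot, and variables do not carry over. Pictures are saved under pics/ and viewed, at most 10 in all, crops included, and the job is handed in when it is done.

Besides the shell and the picture viewer there is one more tool, called after "Request:" as name(argument=value, ...), one argument or row to a line, values as JSON. play_rows: Moves the arm, as the interface text tells. Its arguments: {"type":"object","properties":{"jaw":{"type":"array"},"travel":{"type":"array"},"delta_rot":{"type":"array"},"newtons":{"type":"number"}},"required":["jaw","travel","delta_rot"]}

```bash
mkdir -p pics; ls
python3 - <<'E'
from cell import manip,cams,job
import cv2,numpy as np
print(manip.sense())
for n in("scene","side"):
    im,d=cams.get_image(n); cv2.imwrite(f"pics/{n}0.png",im[:,:,::-1]); np.savez(f"pics/{n}0.npz",im=im,d=d)
    print(cams.camera_params(n))
print(cams.camera_params("wrist"))
a=cv2.imread("pics/scene0.png")
E
```

```text
pics
{'t': 0.0, 'q': array([-75.17246089,  22.87258106,   2.58049494,  88.11540239,
        -1.07212293,  69.14887077,  -2.90587233]), 'qd': array([ 0.04205609, -0.03066193, -0.02330103,  0.09603003, -0.05813783,
       -0.02806529,  0.03069729]), 'effort': array([-1.03508210e-03, -4.75117958e+01,  1.36368927e+00, -2.54221112e+01,
        1.14742824e-02,  9.73344839e-03,  7.10136035e-06]), 'tool_pos': array([0.22738819, 0.60824652, 0.23024654]), 'tcp_rot': array([-1.79887542e+02,  7.26932293e-03,  1.59505135e+02]), 'wrist_force': array([-0.23309336,  0.23214521,  0.8235963 ]), 'moment': array([ 0.01128837, -0.00177932, -0.02181379]), 'finger_force': 0.0, 'finger_gap': 0.08529375476340122}
{'intrinsics': array([[472.37122945,   0.        , 278.10644578],
       [  0.        , 472.37122945, 211.81490936],
       [  0.        ,   0.        ,   1.        ]]), 'camera_from_world': array([[ 0.29609763, -0.95513151,  0.00707021, -0.19560349],
       [ 0.6315897 ,  0.20133951,  0.74870345, -0.33354869],
       [-0.71653377, -0.21722385,  0.66286737, -0.61775064],
       [ 0.        ,  0.    
[... 295 characters left out ...]
 0.06173466, -0.46467177,  0.88332835, -0.10410813],
       [-0.10382573,  0.87722524,  0.4687175 , -0.87386   ],
       [ 0.        ,  0.        ,  0.        ,  1.        ]])}
{'intrinsics': array([[325.1922621 ,   0.        , 278.64606571],
       [  0.        , 325.1922621 , 207.89723176],
       [  0.        ,   0.        ,   1.        ]]), 'hand_eye': array([[ 8.03132740e-05,  9.64729487e-01,  2.63243253e-01,
         6.65656676e-02],
       [ 9.99998402e-01,  3.92710425e-04, -1.74428962e-03,
         1.17664881e-03],
       [-1.78614600e-03,  2.63242972e-01, -9.64727914e-01,
        -1.43098336e-01],
       [ 0.00000000e+00,  0.00000000e+00,  0.00000000e+00,
         1.00000000e+00]])}
```

View pics/scene0.png

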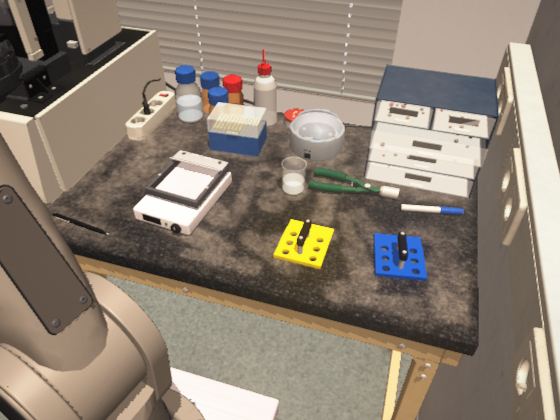

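View pics/side0.png

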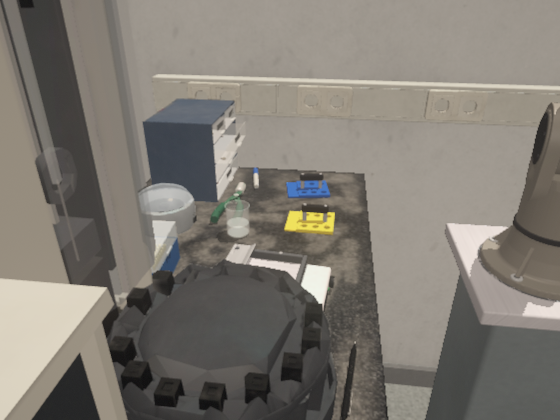

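The scene view shows the blue insert at about (400,256), the yellow one at (304,243), and the shaker nest at (187,185) with its steel lip at (200,162). Next I'll measure them.

```bash
cat > h.py <<'E'
import numpy as np,cv2
from cell import manip,cams
def cloud(n,d):
    p=cams.camera_params(n);K=p["intrinsics"];T=np.linalg.inv(p["camera_from_world"])
    v,u=np.indices(d.shape); X=np.stack([(u-K[0,2])/K[0,0]*d,-(v-K[1,2])/K[1,1]*d,-d],-1)
    return X@T[:3,:3].T+T[:3,3]
def ray(n,uv,z):
    p=cams.camera_params(n);K=p["intrinsics"];T=np.linalg.inv(p["camera_from_world"])
    uv=np.atleast_2d(uv).astype(float)
    r=np.c_[(uv[:,0]-K[0,2])/K[0,0],-(uv[:,1]-K[1,2])/K[1,1],-np.ones(len(uv))]@T[:3,:3].T
    return T[:3,3]+r*((z-T[2,3])/r[:,2])[:,None]
def colmask(im,c):
    h=cv2.cvtColor(im,cv2.COLOR_RGB2HSV)
    lo,hi={"blue":((105,150,60),(128,255,255)),"yellow":((22,150,80),(35,255,255))}[c]
    return cv2.inRange(h,lo,hi)
E
python3 - <<'E'
from h import *
for n,box in (("scene",(270,200,440,290)),("side",(275,165,345,240))):
    f=np.load(f"pics/{n}0.npz");im,d=f["im"],f["d"];P=cloud(n,d)
    for c in("blue","yellow"):
        m=colmask(im,c);k=np.zeros_like(m);x0,y0,x1,y1=box;k[y0:y1,x0:x1]=m[y0:y1,x0:x1]
        ct=max(cv2.findContours(k,0,2)[0],key=cv2.contourArea)
        W=ray(n,ct[:,0,:],0.008)[:,:2]
        print(n,c,cv2.minAreaRect((W*1000).astype(np.float32)),"z",np.median(P[k>0][:,2]))
    if n=="scene":
        for x0,y0,x1,y1 in [(120,130,250,250)]:
            Q=P[y0:y1,x0:x1]; zz=Q[...,2]
            print(np.histogram(zz[(zz>.02)&(zz<.09)],bins=14,range=(.02,.09)))
            mp=np.clip((Q[...,2]+0.01)*2500,0,255).astype(np.uint8)
            a=cv2.resize(im[y0:y1,x0:x1,::-1],None,fx=4,fy=4);
            b=cv2.applyColorMap(cv2.resize(mp,None,fx=2,fy=2),2)
            cv2.imwrite("pics/nest.png",a)
    # dark grip bars
    for x0,y0,x1,y1,nm in ([(390,225,420,275,"b"),(290,215,325,262,"y")] if n=="scene" else [(295,165,330,195,"b"),(295,198,332,228,"y")]):
        Q=P[y0:y1,x0:x1].reshape(-1,3);v=im[y0:y1,x0:x1].max(-1).ravel()
        s=(v<70)&(Q[:,2]>.03)&(Q[:,2]<.055);t=Q[s]
        print(n,nm,s.sum(),t.mean(0),cv2.minAreaRect((t[:,:2]*1000).astype(np.float32)),t[:,2].max())
E
```

```text
scene blue ((482.1783447265625, -294.45294189453125), (111.88359069824219, 92.75566864013672), 10.034697532653809) z 0.0066582491973417035
scene yellow ((462.6261901855469, -114.04598999023438), (94.43692779541016, 112.96320343017578), 88.97173309326172) z 0.006661626768608819
(array([ 312,  317, 1002, 1386,  763,  288,  398,  351,  515,   86,    1,
          0,    0,    0]), array([0.02 , 0.025, 0.03 , 0.035, 0.04 , 0.045, 0.05 , 0.055, 0.06 ,
       0.065, 0.07 , 0.075, 0.08 , 0.085, 0.09 ]))
scene b 177 [ 0.47100064 -0.29480583  0.04370216] ((476.6452941894531, -295.16656494140625), (60.540992736816406, 11.833677291870117), 9.800620079040527) 0.050326766182097415
scene y 121 [ 0.45050664 -0.11555211  0.04468062] ((453.8486328125, -115.25641632080078), (12.249188423156738, 55.82460021972656), 87.11641693115234) 0.049721451175981035
side blue ((487.952392578125, -290.8450927734375), (106.9740219116211, 90.13140869140625), 9.663617134094238) z 0.010216036598712563
side yellow ((467.8406066894531, -111.58334350585938), (104.25582122802734, 108.51195526123047), 88.44332885742188) z 0.009340581176911528
side b 109 [ 0.47821827 -0.29007766  0.04283505] ((478.7342224121094, -289.9411315917969), (58.861907958984375, 11.852653503417969), 3.0451958179473877) 0.04976900807755308
side y 150 [ 0.45920226 -0.10776     0.04239632] ((458.24853515625, -108.28364562988281), (57.772098541259766, 9.620502471923828), 1.3131723403930664) 0.05091172057680288
```

View pics/nest.png

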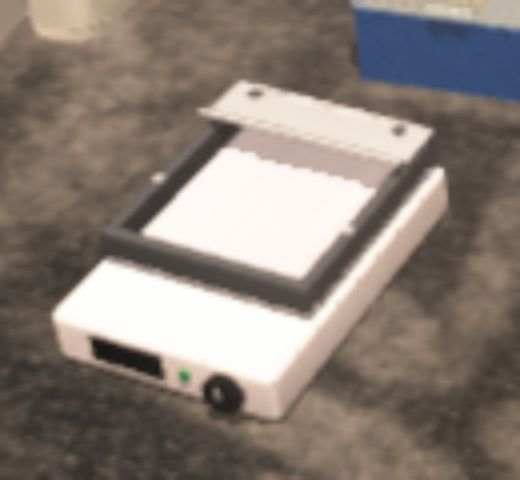

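The crop shows the nest with dark front and side walls and a white floor. Crop corners of the front wall are about (105,235) and (315,297), and the steel lip runs from (200,110) to (430,160).

Run:
```python
from h import *
for n,box in (("scene",(130,150,245,215)),("side",(225,240,335,330))):
    f=np.load(f"pics/{n}0.npz");im,d=f["im"],f["d"];P=cloud(n,d)
    x0,y0,x1,y1=box
    Q=P[y0:y1,x0:x1]
    v=im[y0:y1,x0:x1].max(-1)
    s=(v<110)&(abs(Q[...,2]-.056)<.004)
    q=Q[s]; vv,uu=np.nonzero(s); W=ray(n,np.c_[uu+x0,vv+y0],.056)
    print(n,s.sum(),"walltop",q.mean(0),cv2.minAreaRect((W[:,:2]*1000).astype(np.float32)))
    print(np.round(cv2.boxPoints(cv2.minAreaRect((W[:,:2]*1000).astype(np.float32)))))
    s2=(abs(Q[...,2]-.04)<.004)&(v>150)
    q=Q[s2]; print("floor-ish",s2.sum(),q.mean(0))
    s3=(Q[...,2]>.06)&(Q[...,2]<.075); q=Q[s3]
    if s3.sum()>5: print("lip",s3.sum(),q.mean(0),cv2.minAreaRect((q[:,:2]*1000).astype(np.float32)))
```

```text
scene 185 walltop [0.5131884  0.16161874 0.05395911] ((530.0963134765625, 159.0402374267578), (123.69024658203125, 143.36863708496094), 84.94131469726562)
[[453. 104.]
 [596.  91.]
 [607. 214.]
 [464. 227.]]
floor-ish 1482 [0.53176183 0.16530746 0.03940125]
lip 523 [0.5829     0.15410536 0.06250046] ((582.6187744140625, 156.81796264648438), (123.3835678100586, 43.540748596191406), 84.72376251220703)
side 157 walltop [0.50299688 0.11727441 0.05496099] ((512.5933837890625, 143.01629638671875), (84.64179229736328, 103.98038482666016), 84.53460693359375)
[[457. 106.]
 [560.  96.]
 [568. 180.]
 [465. 190.]]
floor-ish 1014 [0.46996555 0.14231582 0.03897072]
lip 394 [0.57910147 0.12777341 0.06473051] ((579.8140869140625, 130.7845001220703), (69.06273651123047, 42.477901458740234), 85.38338470458984)
```

```bash
cat >> h.py <<'E'
from scipy.spatial.transform import Rotation as Ro
def plan(p1,rpy1,n=None,frm=None):
    "rows (tool axes, mm / deg) from measured (or given) pose to target"
    s=manip.sense(); p0,r0=(s["tool_pos"],s["tcp_rot"]) if frm is None else frm
    R=Ro.from_euler("xyz",r0,degrees=True);R1=Ro.from_euler("xyz",rpy1,degrees=True)
    rv=(R.inv()*R1).as_rotvec(degrees=True); D=np.subtract(p1,p0)*1000
    n=n or int(max(np.ceil(np.linalg.norm(D)/40),np.ceil(np.linalg.norm(rv)/7),1))
    st=Ro.from_rotvec(rv/n,degrees=True)
    print("n",n,"dist",np.round(D,1),"rot/row",np.round(rv/n,2).tolist())
    T=[]
    for i in range(n):
        T.append(np.round(R.inv().apply(D/n),1).tolist()); R=R*st
    for i in range(0,n,12): print(T[i:i+12])
E
python3 - <<'E'
from h import *
H=np.full((10,12),-1.)
for n in("scene","side"):
    f=np.load(f"pics/{n}0.npz");P=cloud(n,f["d"])[f["d"]>0]
    i=((P[:,0]-.1)/.1).astype(int);j=((P[:,1]+.5)/.1).astype(int)
    k=(P[:,0]>.1)&(P[:,0]<1.1)&(P[:,1]>-.5)&(P[:,1]<.7)
    np.maximum.at(H,(i[k],j[k]),P[k][:,2])
print("rows x .1..1.1, cols y -.5...7");print(np.round(H,2))
plan([.58,.157,.25],[180,0,175])
E
```

```text
rows x .1..1.1, cols y -.5...7
[[ 0.46 -0.89 -1.    0.    0.02  0.02  0.   -1.   -1.   -1.   -1.   -1.  ]
 [ 0.46 -1.   -1.   -1.   -1.   -1.   -1.   -1.   -1.   -1.   -1.   -1.  ]
 [ 0.46  0.01  0.01  0.01  0.01  0.01  0.    0.01  0.01  0.01 -1.   -1.  ]
 [ 0.46  0.05  0.05  0.05  0.01  0.03  0.06  0.06  0.    0.3   0.32  0.41]
 [ 0.46  0.01  0.05  0.01  0.07  0.07  0.07  0.07  0.    0.37  0.49  0.49]
 [ 0.46  0.17  0.17  0.15  0.07  0.03  0.06  0.06  0.04  0.36  0.48  0.01]
 [ 0.46  0.21  0.21  0.21  0.1   0.09  0.11  0.11  0.11  0.33  0.28 -0.89]
 [ 0.46  0.21  0.21  0.21  0.1   0.21  0.21  0.14  0.14  0.3   0.19  0.23]
 [ 0.46  0.    0.01  0.32  0.31  0.3   0.29  0.28  0.27  0.26  0.25 -0.9 ]
 [ 0.46  0.32  0.31  0.3   0.03  0.03  0.03  0.03  0.03  0.03 -1.   -1.  ]]
n 15 dist [ 352.6 -451.3   19.6] rot/row [-0.01, -0.0, -1.03]
[[-32.6, -20.0, -1.3], [-32.2, -20.5, -1.3], [-31.8, -21.1, -1.3], [-31.4, -21.7, -1.3], [-31.0, -22.2, -1.3], [-30.6, -22.8, -1.3], [-30.2, -23.4, -1.3], [-29.8, -23.9, -1.3], [-29.3, -24.4, -1.3], [-28.9, -25.0, -1.3], [-28.4, -25.5, -1.3], [-28.0, -26.0, -1.3]]
[[-27.5, -26.5, -1.3], [-27.0, -27.0, -1.3], [-26.5, -27.5, -1.3]]
```

Run:
```python
from h import *
plan([.34,.28,.25],[180,0,167],9)
plan([.58,.157,.25],[180,0,175],7,([.34,.28,.25],[180,0,167]))
```

```text
n 9 dist [ 112.6 -328.3   19.6] rot/row [-0.01, 0.0, -0.83]
[[-24.5, -29.8, -2.1], [-24.1, -30.1, -2.1], [-23.6, -30.5, -2.1], [-23.2, -30.8, -2.1], [-22.7, -31.2, -2.2], [-22.3, -31.5, -2.2], [-21.8, -31.8, -2.2], [-21.3, -32.1, -2.2], [-20.9, -32.4, -2.2]]
n 7 dist [ 240. -123.    0.] rot/row [-0.0, 0.0, -1.14]
[[-37.4, -9.4, -0.0], [-37.2, -10.2, -0.0], [-37.0, -10.9, -0.0], [-36.7, -11.6, -0.0], [-36.5, -12.4, -0.0], [-36.2, -13.1, -0.0], [-36.0, -13.8, -0.0]]
```

Request:
play_rows(
  jaw=[1,1,1,1,1,1,1,1,1],
  travel=[
    [-24.5,-30,-2],
    [-24,-30,-2],
    [-23.5,-30.5,-2],
    [-23,-31,-2],
    [-22.5,-31,-2],
    [-22.5,-31.5,-2],
    [-22,-32,-2],
    [-21.5,-32,-2],
    [-21,-32.5,-2],
  ],
  delta_rot=[
    [0,0,-0.8],
    [0,0,-0.8],
    [0,0,-0.8],
    [0,0,-0.8],
    [0,0,-0.8],
    [0,0,-0.8],
    [0,0,-0.8],
    [0,0,-0.8],
    [0,0,-0.8],
  ],
)

```text
t: 0.85
tool_pos: [0.3396, 0.2779, 0.2491]
tcp_rot: [-180.0, -0.0, 166.8]
wrist_force: [0.9, 0.5, 0.2]
finger_gap: 0.085
finger_force: 0.0
```

Request:
play_rows(
  jaw=[1,1,1,1,1,1,1,1,1],
  travel=[
    [-37.5,-9.5,0],
    [-37,-10,0],
    [-37,-11,0],
    [-36.5,-11.5,0],
    [-36.5,-12.5,0],
    [-36,-13,0],
    [-36,-14,0],
    [0,0,0],
    [0,0,0],
  ],
  delta_rot=[
    [0,0,-1.1],
    [0,0,-1.1],
    [0,0,-1.1],
    [0,0,-1.1],
    [0,0,-1.1],
    [0,0,-1.2],
    [0,0,-1.2],
    [0,0,0],
    [0,0,0],
  ],
)

```text
t: 1.6
tool_pos: [0.5793, 0.1529, 0.2483]
tcp_rot: [-179.9, -0.0, 174.3]
wrist_force: [-0.4, 1.1, 0.2]
finger_gap: 0.0858
finger_force: 0.0
```

```bash
cat >> h.py <<'E'
def wsnap(tag):
    s=manip.sense(); im,d=cams.get_image("wrist"); np.savez(f"pics/w{tag}.npz",im=im,d=d,p=s["tool_pos"],r=s["tcp_rot"])
    cv2.imwrite(f"pics/w{tag}.png",im[:,:,::-1])
def wray(tag,uv,z):
    f=np.load(f"pics/w{tag}.npz");c=cams.camera_params("wrist");K=c["intrinsics"];E=c["hand_eye"]
    uv=np.atleast_2d(uv).astype(float);a=uv-K[:2,2];r=np.linalg.norm(a,axis=1);th=r/K[0,0]
    k=(np.sin(th)/np.maximum(r,1e-9))[:,None]
    v=np.c_[a[:,:1]*k,-a[:,1:]*k,-np.cos(th)]
    R=Ro.from_euler("xyz",f["r"],degrees=True).as_matrix()
    o=f["p"]+R@E[:3,3]; w=v@E[:3,:3].T@R.T
    return o+w*((z-o[2])/w[:,2])[:,None]
E
python3 -c "
from h import *
wsnap('nest')
f=np.load('pics/wnest.npz');print(f['p'],f['r'])"
```

```text
[0.57930777 0.15289732 0.24831527] [-1.79889802e+02 -4.82778858e-02  1.74340775e+02]
```

View pics/wnest.png

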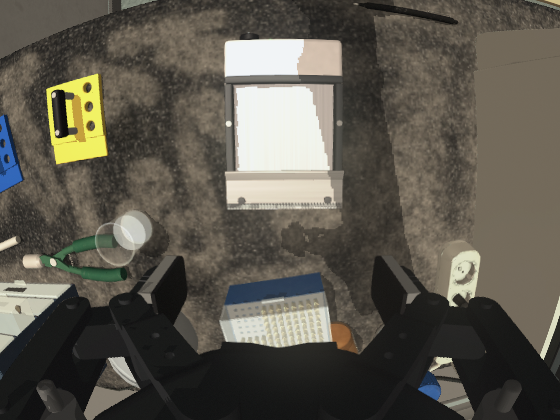

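The wrist view shows the nest almost square to the tool. The front wall band is at row ~79 (cols 226–341), and the lip spans rows 171–208.

Run:
```python
from h import *
f=np.load('pics/wnest.npz');g=f['im'].max(-1).astype(int)
for u in (255,285,315): print(u,g[68:92,u].tolist(), g[160:215,u].tolist()[::2])
for v in (100,125,150): print(v,g[v,218:242].tolist(),g[v,326:352].tolist())
print("front outer",wray('nest',[(226,76),(284,76),(341,76)],.056)*1000)
print("flare edge",wray('nest',[(226,171),(284,171),(343,171)],.068)*1000)
```

```text
255 [246, 246, 246, 246, 246, 246, 239, 141, 119, 126, 125, 122, 116, 99, 72, 61, 152, 188, 214, 245, 245, 245, 245, 245] [244, 244, 243, 244, 243, 229, 227, 185, 182, 178, 220, 234, 233, 234, 236, 234, 231, 230, 228, 228, 228, 215, 136, 151, 158, 88, 78, 76]
285 [246, 246, 246, 246, 246, 246, 220, 122, 123, 124, 126, 123, 113, 91, 68, 79, 188, 189, 189, 233, 244, 244, 244, 244] [244, 244, 244, 244, 244, 197, 223, 186, 184, 180, 222, 231, 229, 231, 233, 230, 227, 226, 227, 224, 225, 200, 144, 188, 175, 116, 122, 107]
315 [210, 209, 209, 210, 211, 212, 213, 76, 78, 81, 82, 83, 84, 75, 65, 74, 158, 182, 182, 183, 182, 183, 183, 183] [241, 241, 241, 241, 240, 189, 223, 187, 185, 178, 224, 226, 227, 228, 227, 227, 224, 225, 224, 221, 224, 218, 166, 166, 198, 115, 124, 129]
100 [119, 106, 102, 105, 114, 123, 100, 114, 125, 123, 121, 120, 108, 82, 60, 55, 165, 181, 182, 202, 244, 244, 244, 244] [188, 187, 186, 187, 187, 186, 173, 118, 58, 63, 72, 82, 82, 80, 77, 75, 69, 54, 54, 52, 56, 60, 57, 49, 47, 46]
125 [95, 95, 100, 112, 126, 126, 123, 110, 187, 240, 240, 239, 217, 118, 73, 59, 118, 170, 184, 185, 234, 243, 244, 244] [189, 187, 186, 188, 187, 187, 169, 110, 62, 68, 78, 110, 139, 141, 129, 110, 72, 65, 61, 59, 61, 64, 64, 62, 59, 57]
150 [80, 80, 80, 81, 83, 85, 89, 80, 107, 118, 119, 120, 116, 111, 91, 62, 71, 140, 185, 201, 243, 243, 243, 243] [186, 182, 184, 187, 186, 184, 154, 71, 66, 73, 83, 86, 85, 83, 79, 77, 77, 82, 81, 84, 83, 80, 79, 79, 80, 81]
front outer [[460.23369473 111.97888789  56.        ]
 [467.23865869 170.81029458  56.        ]
 [471.3569919  229.21136378  56.        ]]
flare edge [[557.52672669 102.83439482  68.        ]
 [563.63486768 161.21870114  68.        ]
 [569.06218491 221.05752317  68.        ]]
```

```bash
cat >> h.py <<'E'
def wcloud(tag,uv):
    f=np.load(f"pics/w{tag}.npz");uv=np.atleast_2d(uv);a=wray(tag,uv,0.)
    c=cams.camera_params("wrist");E=c["hand_eye"];R=Ro.from_euler("xyz",f["r"],degrees=True).as_matrix()
    o=f["p"]+R@E[:3,3];ax=-(R@E[:3,2]);w=a-o
    return o+w*(f["d"][uv[:,1].astype(int),uv[:,0].astype(int)]/(w@ax))[:,None]
E
python3 - <<'E'
from h import *
np.set_printoptions(precision=1,suppress=True)
for nm,uv in dict(bench=[(150,60),(180,190),(300,240),(400,120)],floor=[(250,120),(285,100),(285,130),(285,155),(310,120)],front=[(255,78),(285,78),(315,78)],lip=[(255,195),(285,195),(315,195)],side=[(229,105),(228,150),(339,105),(339,150)]).items():
    print(nm,(wcloud('nest',uv)*1000).round(1).tolist())
f=np.load('pics/wnest.npz')
m=colmask(f['im'],'yellow');m[:, 130:]=0
ct=max(cv2.findContours(m,0,2)[0],key=cv2.contourArea)
print("yellow wrist",cv2.minAreaRect((wray('nest',ct[:,0,:],.008)[:,:2]*1000).astype(np.float32)))
# nest in scene: pixels whose cloud is high, projected pts in nest frame guess
fs=np.load('pics/scene0.npz');P=cloud('scene',fs['d'])[130:250,120:250].reshape(-1,3)
c,s=np.cos(np.radians(-5.3)),np.sin(np.radians(-5.3))
L=(P[:,:2]-[.531,.160])@np.array([[c,-s],[s,c]])
for lo,hi in((.05,.058),(.03,.042),(.059,.072)):
    k=(P[:,2]>lo)&(P[:,2]<hi);print(lo,hi,"x pct",np.percentile(L[k,0],[1,5,50,95,99])*1000,"y",np.percentile(L[k,1],[1,5,50,95,99])*1000)
E
```

```text
bench [[413.8, 9.7, 1.1], [583.9, 28.2, 0.7], [665.1, 173.4, 0.1], [521.7, 311.7, 0.3]]
floor [[508.9, 130.4, 40.2], [491.2, 169.8, 40.0], [523.5, 166.6, 41.0], [550.5, 164.0, 40.8], [515.1, 194.2, 41.7]]
front [[466.3, 141.4, 56.5], [469.5, 171.6, 56.5], [472.0, 201.9, 57.0]]
lip [[586.8, 128.7, 61.5], [589.8, 159.9, 61.8], [592.9, 191.1, 61.8]]
side [[490.9, 111.9, 55.7], [537.4, 105.6, 56.3], [501.7, 224.2, 56.2], [548.5, 220.4, 56.7]]
yellow wrist ((469.3396301269531, -109.34124755859375), (96.44064331054688, 110.12447357177734), 88.63038635253906)
0.05 0.058 x pct [-68.5 -67.3 -27.1 188.3 193.6] y [-60.  -59.3  -4.6  59.6  62.4]
0.03 0.042 x pct [-111.8 -108.4  -28.1  180.3  191.8] y [-63.4 -60.7  -2.3  53.2  61.2]
0.059 0.072 x pct [ 30.6  31.8  56.2 191.3 194.2] y [-59.2 -54.5  -7.3  54.3  59.8]
```

Run:
```python
from h import *
plan([.525,-.285,.24],[180,0,190],11)
```

```text
n 11 dist [ -53.  -439.8   -8.4] rot/row [-0.0, -0.01, -1.41]
[[1.0, -40.3, 0.8], [2.0, -40.2, 0.8], [2.9, -40.2, 0.8], [3.9, -40.1, 0.8], [4.9, -40.0, 0.8], [5.9, -39.8, 0.8], [6.9, -39.7, 0.8], [7.8, -39.5, 0.8], [8.8, -39.3, 0.8], [9.8, -39.1, 0.8], [10.7, -38.8, 0.8]]
```

Request:
play_rows(
  jaw=[1,1,1,1,1,1,1,1,1,1,1,1],
  travel=[
    [1,-40,1],
    [2,-40,1],
    [3,-40,1],
    [4,-40,1],
    [5,-40,1],
    [6,-40,1],
    [7,-40,1],
    [8,-39.5,1],
    [9,-39,1],
    [10,-39,0],
    [11,-39,0],
    [0,0,0],
  ],
  delta_rot=[
    [0,0,-1.4],
    [0,0,-1.4],
    [0,0,-1.4],
    [0,0,-1.4],
    [0,0,-1.4],
    [0,0,-1.4],
    [0,0,-1.4],
    [0,0,-1.4],
    [0,0,-1.4],
    [0,0,-1.4],
    [0,0,-1.4],
    [0,0,0],
  ],
)

```text
t: 2.65
tool_pos: [0.5202, -0.2928, 0.241]
tcp_rot: [-179.7, -0.1, -170.6]
wrist_force: [-1.1, -2.2, 0.5]
finger_gap: 0.0853
finger_force: 0.0
```

Request:
play_rows(
  jaw=[1,1,1],
  travel=[
    [0,0,0],
    [0,0,0],
    [0,0,0],
  ],
  delta_rot=[
    [0,0,0],
    [0,0,0],
    [0,0,0],
  ],
)

```text
t: 2.9
tool_pos: [0.5253, -0.2811, 0.24]
tcp_rot: [179.9, 0.0, -169.8]
wrist_force: [-0.6, 0.1, -0.7]
finger_gap: 0.0853
finger_force: 0.0
```

```bash
cat > b.py <<'E'
from h import *
import sys
np.set_printoptions(precision=1,suppress=True)
t=sys.argv[1]; wsnap(t)
f=np.load(f'pics/w{t}.npz');im=f['im'];print(f['p'],f['r'])
m=cv2.morphologyEx(colmask(im,'blue'),cv2.MORPH_OPEN,np.ones((3,3)))
ct=max(cv2.findContours(m,0,2)[0],key=cv2.contourArea);x,y,w,h=cv2.boundingRect(ct)
print((x,y,w,h),"plate",cv2.minAreaRect((wray(t,ct[:,0,:],.008)[:,:2]*1000).astype(np.float32)))
vv,uu=np.mgrid[y-10:y+h+10,x-10:x+w+10];uv=np.c_[uu.ravel(),vv.ravel()];P=wcloud(t,uv)
k=(P[:,2]>.042)&(P[:,2]<.054)&(im[uv[:,1],uv[:,0]].max(-1)<80)
print("bar",k.sum(),np.median(P[k],0)*1000,cv2.minAreaRect((P[k][:,:2]*1000).astype(np.float32)))
E
python3 b.py blue
```

```text
[ 0.5 -0.3  0.2] [ 179.9    0.  -169.8]
(234, 99, 80, 93) plate ((489.0247802734375, -291.7739562988281), (107.38146209716797, 91.68075561523438), 10.171639442443848)
bar 494 [ 481.9 -292.1   47.8] ((479.5568542480469, -293.2478332519531), (60.2261848449707, 12.50298023223877), 9.987435340881348)
```

View pics/wblue.png

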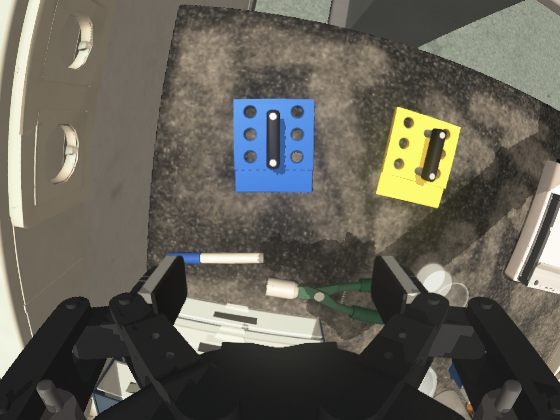

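The wrist view shows the blue plate with its bar centred at about (273,140). All three measurements agree: bar at (0.4795, −0.293), yaw 10°. I'll descend to grasp it.

Run:
```python
from h import *
plan([.4795,-.293,.10],[180,0,190],5)
```

```text
n 5 dist [ -45.8  -11.7 -140.1] rot/row [0.02, 0.01, 0.05]
[[9.4, -0.7, 28.0], [9.4, -0.7, 28.0], [9.4, -0.7, 28.0], [9.4, -0.7, 28.0], [9.4, -0.7, 28.0]]
```

Request:
play_rows(
  jaw=[1,1,1,1,1,1,1,1],
  travel=[
    [9.4,-0.7,28],
    [9.4,-0.7,28],
    [9.4,-0.7,28],
    [9.4,-0.7,28],
    [9.4,-0.7,28],
    [0,0,20],
    [0,0,17],
    [0,0,0],
  ],
  delta_rot=[
    [0,0,0],
    [0,0,0],
    [0,0,0],
    [0,0,0],
    [0,0,0],
    [0,0,0],
    [0,0,0],
    [0,0,0],
  ],
)

```text
t: 3.62
tool_pos: [0.477, -0.2923, 0.06]
tcp_rot: [179.7, -0.3, -169.8]
wrist_force: [-0.4, -0.2, 0.7]
finger_gap: 0.0856
finger_force: 0.0
```

Request:
play_rows(
  jaw=[1,1,1],
  travel=[
    [0,0,0],
    [0,0,0],
    [0,0,0],
  ],
  delta_rot=[
    [0,0,0],
    [0,0,0],
    [0,0,0],
  ],
)

```text
t: 3.87
tool_pos: [0.4802, -0.296, 0.0647]
tcp_rot: [-179.9, 0.1, -169.9]
wrist_force: [-0.1, -0.4, -0.7]
finger_gap: 0.0853
finger_force: 0.0
```

Run:
```python
from h import *
plan([.4795,-.293,.023],[180,0,190],3)
```

```text
n 3 dist [ -0.7   3.  -41.7] rot/row [-0.03, 0.05, 0.02]
[[0.1, 1.0, 13.9], [0.1, 1.0, 13.9], [0.1, 1.0, 13.9]]
```

Request:
play_rows(
  jaw=[1,1,1,1,1,0,0,0,0,0,0,0],
  travel=[
    [0,0.5,14],
    [0,0.5,14],
    [0,0,13],
    [0,0,0],
    [0,0,0],
    [0,0,0],
    [0,0,0],
    [0,0,0],
    [0,0,0],
    [0,0,0],
    [0,0,0],
    [0,0,0],
  ],
  delta_rot=[
    [0,0,0],
    [0,0,0],
    [0,0,0],
    [0,0,0],
    [0,0,0],
    [0,0,0],
    [0,0,0],
    [0,0,0],
    [0,0,0],
    [0,0,0],
    [0,0,0],
    [0,0,0],
  ],
  newtons=80,
)

```text
t: 4.87
tool_pos: [0.4789, -0.2951, 0.0227]
tcp_rot: [-180.0, 0.0, -170.0]
wrist_force: [-0.6, -0.0, 3.4]
finger_gap: 0.0126
finger_force: 79.8
```

Request:
play_rows(
  jaw=[0,0,0,0,0,0],
  travel=[
    [0,0,0],
    [0,0,0],
    [0,0,0],
    [0,0,0],
    [0,0,0],
    [0,0,0],
  ],
  delta_rot=[
    [0,0,0],
    [0,0,0],
    [0,0,0],
    [0,0,0],
    [0,0,0],
    [0,0,0],
  ],
)

```text
t: 5.37
tool_pos: [0.4789, -0.2952, 0.0227]
tcp_rot: [-180.0, 0.0, -170.0]
wrist_force: [-0.5, 0.9, 6.2]
finger_gap: 0.0126
finger_force: 80.0
```

Gripped at 12.6 mm and 80 N. Next is the lift and the carry.

```bash
cat >> h.py <<'E'
NC=np.array([.5355,.1648,.040]);NY=-5.3;OFF=np.array([-.066,0,.0227])
def tcp_for(tx,tz,th,ty=0,yaw=0):
    N=Ro.from_euler("z",NY,degrees=True);Pl=N*Ro.from_euler("zy",[yaw,0],degrees=True)*Ro.from_euler("y",th,degrees=True)
    p=NC+N.apply([tx/1e3,ty/1e3,tz/1e3])+Pl.apply(OFF)
    return p,(Pl*Ro.from_euler("z",180,degrees=True)*Ro.from_euler("x",180,degrees=True)).as_euler("xyz",degrees=True)
E
python3 - <<'E'
from h import *
s=manip.sense();A=(s["tool_pos"]+[0,0,.14],s["tcp_rot"])
B=tcp_for(10,70,0);plan(*B,n=16,frm=A);C=tcp_for(12,45,15);print(C)
plan(*C,n=4,frm=B)
E
```

```text
n 16 dist [  0.9 465.1 -30. ] rot/row [-0.0, 0.0, 0.96]
[[-5.1, 28.6, 1.9], [-4.6, 28.7, 1.9], [-4.1, 28.8, 1.9], [-3.7, 28.8, 1.9], [-3.2, 28.9, 1.9], [-2.7, 28.9, 1.9], [-2.2, 29.0, 1.9], [-1.7, 29.0, 1.9], [-1.2, 29.0, 1.9], [-0.8, 29.1, 1.9], [-0.3, 29.1, 1.9], [0.2, 29.1, 1.9]]
[[0.7, 29.1, 1.9], [1.2, 29.0, 1.9], [1.7, 29.0, 1.9], [2.1, 29.0, 1.9]]
(array([0.48982022, 0.16903758, 0.12400857]), array([-180. ,  -15. ,  174.7]))
n 4 dist [10.1 -0.9 -8.7] rot/row [0.0, 3.75, 0.0]
[[-2.5, -0.0, 2.2], [-2.7, -0.0, 2.0], [-2.8, -0.0, 1.8], [-2.9, -0.0, 1.6]]
```

Request:
play_rows(
  jaw=[0,0,0,0,0,0,0,0],
  travel=[
    [0,0,-5],
    [0,0,-15],
    [0,0,-25],
    [0,0,-25],
    [0,0,-25],
    [0,0,-25],
    [0,0,-20],
    [0,0,0],
  ],
  delta_rot=[
    [0,0,0],
    [0,0,0],
    [0,0,0],
    [0,0,0],
    [0,0,0],
    [0,0,0],
    [0,0,0],
    [0,0,0],
  ],
)

```text
t: 6.03
tool_pos: [0.4807, -0.2965, 0.1662]
tcp_rot: [-179.8, 0.4, -170.0]
wrist_force: [1.0, -0.6, 0.5]
finger_gap: 0.0126
finger_force: 79.2
```

Request:
play_rows(
  jaw=[0,0,0,0,0,0,0,0,0,0,0,0],
  travel=[
    [-5,28.5,1],
    [-4.5,28.5,1],
    [-4,29,1],
    [-3.5,29,1],
    [-3,29,1],
    [-2.5,29,1],
    [-2,29,1],
    [-1.5,29,1],
    [-1,29,1],
    [-1,29,1],
    [0,29,1],
    [0,29,1],
  ],
  delta_rot=[
    [0,0,1],
    [0,0,1],
    [0,0,1],
    [0,0,1],
    [0,0,1],
    [0,0,1],
    [0,0,1],
    [0,0,1],
    [0,0,1],
    [0,0,1],
    [0,0,1],
    [0,0,1],
  ],
)

```text
t: 7.03
tool_pos: [0.4779, 0.055, 0.1491]
tcp_rot: [-180.0, -0.1, 178.0]
wrist_force: [1.8, 0.3, -1.5]
finger_gap: 0.0124
finger_force: 79.1
```

Request:
play_rows(
  jaw=[0,0,0,0,0,0,0,0,0,0,0,0],
  travel=[
    [0.5,29,1],
    [1,29,1],
    [1.5,29,1],
    [2,29,1],
    [-2.5,0,2],
    [-2.5,0,2],
    [-3,0,2],
    [-3,0,2],
    [0,0,0],
    [0,0,0],
    [0,0,0],
    [0,0,0],
  ],
  delta_rot=[
    [0,0,1],
    [0,0,1],
    [0,0,0.7],
    [0,0,0.6],
    [0,3.75,0],
    [0,3.75,0],
    [0,3.75,0],
    [0,3.75,0],
    [0,0,0],
    [0,0,0],
    [0,0,0],
    [0,0,0],
  ],
)

```text
t: 8.03
tool_pos: [0.4902, 0.1691, 0.1372]
tcp_rot: [180.0, -15.0, 174.7]
wrist_force: [-0.5, 0.0, -1.1]
finger_gap: 0.0126
finger_force: 79.1
```

Run:
```python
from h import *
s=manip.sense();print(s["tool_pos"],s["tcp_rot"])
im,d=cams.get_image("scene");np.savez("pics/scene1.npz",im=im,d=d)
a=cv2.resize(im[110:240,110:270,::-1],None,fx=4,fy=4)
im,d=cams.get_image("wrist")
b=cv2.resize(im[:260,150:420,::-1],None,fx=1,fy=1)
c=np.zeros((520,640+0,3),np.uint8);c[:]=a;
cv2.imwrite("pics/s1.png",c);cv2.imwrite("pics/w1.png",im[:,:,::-1])
plan(*tcp_for(14,8,15),n=4)
plan(*tcp_for(54,4,15),n=6,frm=tcp_for(14,8,15))
```

```text
[0.49015624 0.16910868 0.13719903] [179.98106965 -15.0085193  174.74554197]
n 4 dist [  1.3  -0.3 -50.6] rot/row [0.01, 0.01, 0.01]
[[-3.6, -0.1, 12.1], [-3.6, -0.1, 12.1], [-3.6, -0.1, 12.1], [-3.6, -0.1, 12.1]]
n 6 dist [39.8 -3.7 -4. ] rot/row [0.0, 0.0, 0.0]
[[-6.6, 0.0, -1.1], [-6.6, 0.0, -1.1], [-6.6, 0.0, -1.1], [-6.6, 0.0, -1.1], [-6.6, 0.0, -1.1], [-6.6, 0.0, -1.1]]
```

View pics/s1.png

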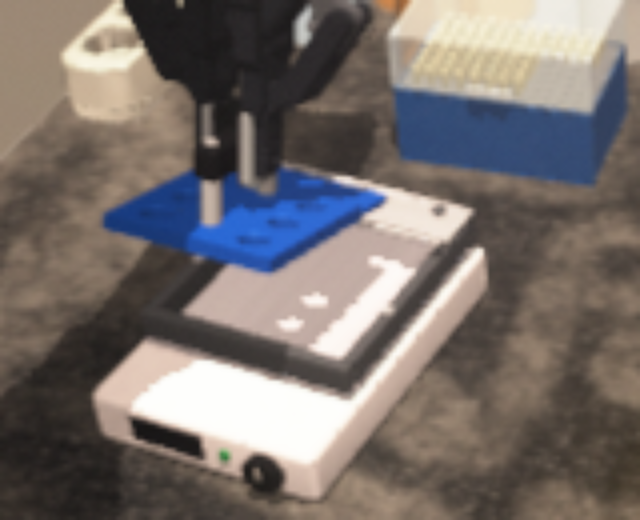

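View pics/w1.png

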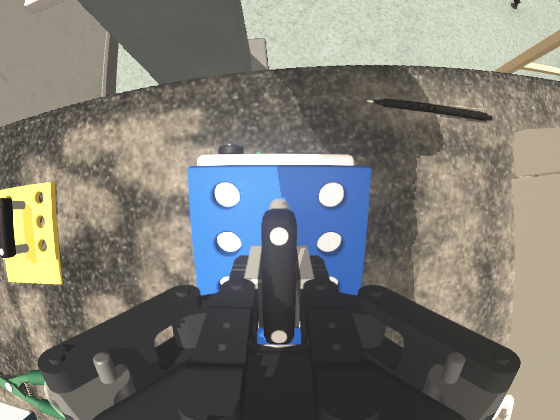

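In both views the insert is held nose-down and square to the gripper. In the crop its near corner is at (272,268), above the nest. I'll lower it and then push it under the lip.

Request:
play_rows(
  jaw=[0,0,0,0,0,0,0],
  travel=[
    [-3.6,0,12],
    [-3.6,0,12],
    [-3.6,0,12],
    [-3.6,0,12],
    [0,0,0],
    [0,0,0],
    [0,0,0],
  ],
  delta_rot=[
    [0,0,0],
    [0,0,0],
    [0,0,0],
    [0,0,0],
    [0,0,0],
    [0,0,0],
    [0,0,0],
  ],
)

```text
t: 8.72
tool_pos: [0.4929, 0.1687, 0.087]
tcp_rot: [-180.0, -15.0, 174.7]
wrist_force: [0.3, 0.3, -0.7]
finger_gap: 0.0127
finger_force: 79.1
```

```bash
cat > c.py <<'E'
from h import *
def where():
    s=manip.sense();N=Ro.from_euler("z",NY,degrees=True)
    Pl=Ro.from_euler("xyz",s["tcp_rot"],degrees=True)*Ro.from_euler("x",180,degrees=True).inv()*Ro.from_euler("z",180,degrees=True).inv()
    t=s["tool_pos"]-Pl.apply(OFF); print("tongue nest mm",(N.inv().apply(t-NC)*1000).round(1),"rpy",(N.inv()*Pl).as_euler("xyz",degrees=True).round(1),s["wrist_force"].round(1),s["t"])
where()
E
python3 - <<'E'
from c import *
plan(*tcp_for(54,4,15),n=6)
E
```

```text
tongue nest mm [15.1 -0.1  8. ] rpy [-0. 15. -0.] [ 0.3  0.3 -0.7] 8.7167
n 6 dist [38.7 -3.5 -4. ] rot/row [-0.0, -0.0, -0.0]
[[-6.4, 0.0, -1.0], [-6.4, 0.0, -1.0], [-6.4, 0.0, -1.0], [-6.4, 0.0, -1.0], [-6.4, 0.0, -1.0], [-6.4, 0.0, -1.0]]
```

Request:
play_rows(
  jaw=[0,0,0,0,0,0,0,0,0,0],
  travel=[
    [-6.4,0,-1],
    [-6.4,0,-1],
    [-6.4,0,-1],
    [-6.4,0,-1],
    [-6.4,0,-1],
    [-6.4,0,-1],
    [0,0,0],
    [0,0,0],
    [0,0,0],
    [0,0,0],
  ],
  delta_rot=[
    [0,0,0],
    [0,0,0],
    [0,0,0],
    [0,0,0],
    [0,0,0],
    [0,0,0],
    [0,0,0],
    [0,0,0],
    [0,0,0],
    [0,0,0],
  ],
)

```text
t: 9.55
tool_pos: [0.5308, 0.1653, 0.083]
tcp_rot: [180.0, -15.0, 174.7]
wrist_force: [0.1, 0.4, -0.8]
finger_gap: 0.0124
finger_force: 79.1
```

Run:
```python
from c import *
s=manip.sense()
im,d=cams.get_image("scene");cv2.imwrite("pics/s2.png",cv2.resize(im[110:240,110:270,::-1],None,fx=4,fy=4))
B=tcp_for(54,2.5,6);plan(*B,n=6)
plan(*tcp_for(54,1,0),n=6,frm=B)
```

```text
tongue nest mm [53.1  0.   3.9] rpy [ 0. 15.  0.] [ 0.1  0.4 -0.8] 9.55
n 6 dist [ -4.5   0.4 -11. ] rot/row [0.0, -1.5, 0.0]
[[0.3, -0.0, 2.0], [0.3, -0.0, 2.0], [0.4, -0.0, 2.0], [0.4, -0.0, 1.9], [0.5, -0.0, 1.9], [0.5, -0.0, 1.9]]
n 6 dist [-2.7  0.3 -8.3] rot/row [-0.0, -1.0, -0.0]
[[0.3, 0.0, 1.4], [0.3, 0.0, 1.4], [0.4, 0.0, 1.4], [0.4, 0.0, 1.4], [0.4, 0.0, 1.4], [0.4, 0.0, 1.4]]
```

View pics/s2.png

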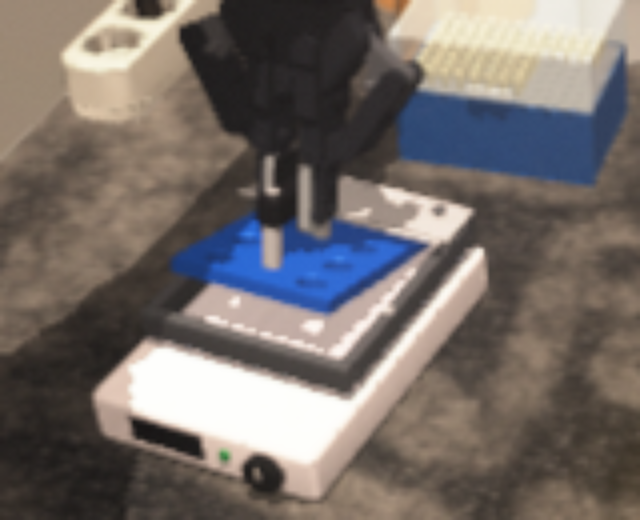

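The tongue goes under the lip (right corner near (425,243)) with the near edge still raised and no contact force. I'll lower the near edge.

Request:
play_rows(
  jaw=[0,0,0,0,0,0,0,0],
  travel=[
    [0.3,0,2],
    [0.3,0,2],
    [0.4,0,2],
    [0.4,0,2],
    [0.4,0,2],
    [0.4,0,2],
    [0,0,0],
    [0,0,0],
  ],
  delta_rot=[
    [0,-1.5,0],
    [0,-1.5,0],
    [0,-1.5,0],
    [0,-1.5,0],
    [0,-1.5,0],
    [0,-1.5,0],
    [0,0,0],
    [0,0,0],
  ],
)

```text
t: 10.27
tool_pos: [0.5261, 0.1659, 0.0718]
tcp_rot: [180.0, -6.0, 174.7]
wrist_force: [0.9, -0.6, -0.5]
finger_gap: 0.0127
finger_force: 79.1
```

Request:
play_rows(
  jaw=[0,0,0,0,0,0,0,0,0],
  travel=[
    [0.3,0,1.3],
    [0.3,0,1.3],
    [0.3,0,1.3],
    [0.4,0,1.3],
    [0.4,0,1.3],
    [0.4,0,1.3],
    [0,0,0],
    [0,0,0],
    [0,0,0],
  ],
  delta_rot=[
    [0,-1,0],
    [0,-1,0],
    [0,-1,0],
    [0,-1,0],
    [0,-1,0],
    [0,-1,0],
    [0,0,0],
    [0,0,0],
    [0,0,0],
  ],
)

```text
t: 11.02
tool_pos: [0.5244, 0.1659, 0.0641]
tcp_rot: [180.0, 0.0, 174.7]
wrist_force: [0.4, -0.2, -1.6]
finger_gap: 0.012
finger_force: 79.1
```

```bash
python3 c.py
```

```text
tongue nest mm [54.8  0.1  1.5] rpy [ 0. -0.  0.] [ 0.4 -0.2 -1.6] 11.0167
```

Request:
play_rows(
  jaw=[0,0,0,0,0,0],
  travel=[
    [0,0,0.6],
    [0,0,0.6],
    [0,0,0.4],
    [0,0,0],
    [0,0,0],
    [0,0,0],
  ],
  delta_rot=[
    [0,0,0],
    [0,0,0],
    [0,0,0],
    [0,0,0],
    [0,0,0],
    [0,0,0],
  ],
)

```text
t: 11.52
tool_pos: [0.5245, 0.1658, 0.0627]
tcp_rot: [180.0, 0.0, 174.7]
wrist_force: [-0.7, -0.9, 2.9]
finger_gap: 0.0125
finger_force: 79.7
```

Request:
play_rows(
  jaw=[0.4,0.4,0.4,0.4,0.4,0.4],
  travel=[
    [0,0,0],
    [0,0,0],
    [0,0,0],
    [0,0,0],
    [0,0,0],
    [0,0,0],
  ],
  delta_rot=[
    [0,0,0],
    [0,0,0],
    [0,0,0],
    [0,0,0],
    [0,0,0],
    [0,0,0],
  ],
)

```text
t: 12.02
tool_pos: [0.5241, 0.1659, 0.0623]
tcp_rot: [180.0, -0.0, 174.7]
wrist_force: [0.6, 0.2, 0.1]
finger_gap: 0.0342
finger_force: 0.0
```

Released on contact. I'll raise the tool and back off so the camera can see the nest.

Request:
play_rows(
  jaw=[0.4,0.4,0.4,0.4,0.4,0.4,0.4,0.4,0.4,0.4,0.4,0.4],
  travel=[
    [0,0,-10],
    [0,0,-20],
    [0,0,-30],
    [0,0,-30],
    [0,0,-30],
    [-15,0,-30],
    [-20,0,-20],
    [-20,0,-10],
    [0,0,0],
    [0,0,0],
    [0,0,0],
    [0,0,0],
  ],
  delta_rot=[
    [0,0,0],
    [0,0,0],
    [0,0,0],
    [0,0,0],
    [0,0,0],
    [0,0,0],
    [0,0,0],
    [0,0,0],
    [0,0,0],
    [0,0,0],
    [0,0,0],
    [0,0,0],
  ],
)

```text
t: 13.02
tool_pos: [0.5775, 0.1609, 0.2415]
tcp_rot: [-180.0, -0.1, 174.7]
wrist_force: [0.3, -0.6, -0.4]
finger_gap: 0.0343
finger_force: 0.0
```

Run:
```python
from h import *
wsnap('end');f=np.load('pics/wend.npz')
m=cv2.morphologyEx(colmask(f['im'],'blue'),cv2.MORPH_OPEN,np.ones((3,3)));m[:,:150]=0;m[:,420:]=0;m[300:]=0
ct=max(cv2.findContours(m,0,2)[0],key=cv2.contourArea)
W=wray('end',ct[:,0,:],.048)
N=Ro.from_euler("z",NY,degrees=True);L=N.inv().apply(W-NC)*1000
print(cv2.boundingRect(ct),"nest frame x",L[:,0].min(),L[:,0].max(),"y",L[:,1].min(),L[:,1].max(),cv2.minAreaRect(L[:,:2].astype(np.float32)))
vv,uu=np.nonzero(m);P=wcloud('end',np.c_[uu,vv]);k=abs(P[:,2]-.05)<.015;P=P[k]
A=np.c_[P[:,:2],np.ones(len(P))];c=np.linalg.lstsq(A,P[:,2],rcond=None)[0];print("tilt deg",np.degrees(np.hypot(*c[:2])),"z",np.median(P[:,2]))
```

```text
(294, 109, 29, 65) nest frame x -37.52093603478786 29.474106485345775 y 17.415763991956112 46.84643209719753 ((-3.8487281799316406, 31.867359161376953), (67.06494140625, 29.284276962280273), 1.1035979986190796)
tilt deg 0.370491163882438 z 0.048539084294295765
```

View pics/wend.png

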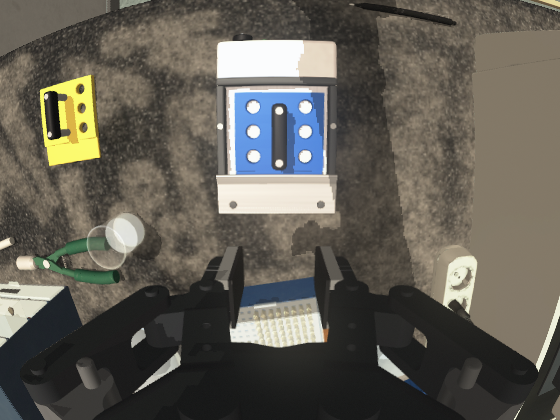

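The insert lies flat (top at 48.5 mm, tilt 0.4°). It sits square between the walls, with its near edge at row ~93 behind the front wall at ~86 and its tongue under the lip. I'm handing it in.

```bash
python3 -c "
from cell import job
print(job.finish_job())"
```

```text
the job is handed in; nothing more can be done
None
```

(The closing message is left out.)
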